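# Start the screen separator

### The arm

A 6-joint arm with a two-finger parallel gripper is mounted at the origin on the work surface. World frame = base frame: x ahead of the robot, y to its left, z up, the work surface at z = 0. Lengths are in m, angles in rad, forces in N, time in s.
With the tool pointing down it reaches from about 0.275 to 0.75 m from the base axis. Payload 10.2 kg.
Tool frame: the origin (TCP) lies on the centre line of the jaws, within the pads' length; the fingertips stand 25 mm ahead of it and the grasp point (between the pads) lies 6 mm ahead of it; z points along the fingers, y is the line along which they close (so a half turn about z gives the same grasp; the last joint's range is limited). The gripper opens to 85 mm and grips with 20 to 120 N. Pads are 22 mm wide; open, the fingers measure 114 mm over their backs; the gripper's body (76 mm by 85 mm) begins 54 mm behind the grasp point. The pads swing forward as they close: fully open they stand 13 mm farther back than shut.
Start: joints at [0.909, 0.313, 1.498, -0, 1.331, -0.223], TCP at [0.223, 0.475, 0.256] pointing down, gripper open.
Joint ranges: [-2.94, 2.94], [-0.97, 2.17], [0.19, 2.56], [-1.23, 4.37], [0.02, 3.11], [-2.88, 2.88]. Speed limits (rad/s): [2.39, 2.39, 3.01, 3.14, 3.14, 3.14].

### API

Orientations are given as a unit quaternion [x, y, z, w].
In Python, from workcell import robot gives the robot as it stands. The module is installed in compiled form; this text tells all that it offers.
- The arm moves only by the tool move_arm, never from a script. Its argument "commands" is a list that holds one entry, the list of rows, each a list of 7 numbers: the turn, a rotation vector about the tool's x, y, z in rad, then the shift along the tool's x, y, z in cm, then the gripper command: -1 is fully open, 1 is shut, values between are in proportion. In form: [[[ax, ay, az, x, y, z, jaw], ...]]. A call has 1 to 8 rows; each row is the pose to reach, as a shift and turn from the pose commanded when the call began, along the tool's axes at that moment; what a row does not reach only later rows make up. A row lasts 1/10 s, in which the tool goes at most 50 mm and 8.59 degrees, less where a joint would pass 70% of its speed; a pose out of reach is approached as far as the arm can. A call with a gripper value outside its range is refused whole. The fingers move at their own pace and stop on an object; "grip_force" is the grip in N (left out, the last holds). Time passes only in rows, so rows that repeat a pose let the fingers close. It gives the time, the measured TCP pose, the force, the opening and the grip force at its end, in the units of the state.
- robot.get_obs(): the state, without advancing time (a new reading comes with each control period).
- robot.get_image(name): name is "scene" or "top" or "wrist"; returns the picture (480x640x3 uint8, red, green, blue); there is no depth.
- robot.camera_params(name): a dict with "fx", "fy", "cx", "cy" (pixels), "T" (4x4, takes a point from camera to world coordinates); the wrist camera has in their place "T_tool_cam" (4x4, takes a point from camera to tool coordinates, whose origin is the TCP and whose axes are the flange's). Camera axes: x right, y down, z forward; pixel columns grow to the right and rows downward; lengths in m; the calibration is good to about 2 mm. The wrist camera is an equidistant fisheye: a pixel r from the principal point sees the ray r / f radians off the axis. A picture is of the moment at which its call begins: read the wrist's pose just before it. camera_params takes no time and is no camera call.
- robot.finish_job(): hands the job in; it is judged then, once.
The state is a dict: "time_s": time; "joints": joint angles; "qd": joint speeds; "effort": joint torques, N m; "eef_pos": TCP position; "ee_rot": TCP orientation; "wrist_force": force on the tool from outside, world axes, zero at the start; "ft_torque": the same for the moment, N m; "finger_gap": finger opening in m; "grip_force": force on a finger pad.
Only numpy, scipy, OpenCV 4.12 (cv2) and the standard library are available. Lean on these libraries where they do the work, as an engineer would, in place of code of your own. Each camera call takes 0.05 s, during which the arm holds its last target. There are 200 camera calls.

### The job

Start up the screen separator, in this order: push the phone that lies on its hot plate back until its long edge is flush against the raised stop bar, switch on the mains with the wide rocker, switch on the vacuum pump with the narrow rocker beside it, and last press the round heat button fully in and let it spring back. A rocker is switched on by pressing down its raised end, the one nearer the hot plate. The phone is only pushed, never picked up or tipped, and nothing else on the bench or on the machine is to be disturbed.

Things in the scene. Friction and masses are not known exactly. Their poses are not given: they have to be found in the camera images.
- machine: Screen separator, fixed: light grey box 225 mm deep (x), 310 mm wide (y), its front a sloped panel on the robot's side. x points from panel to back, z up; origin on the bench. The panel spans x -108 to -24 mm, rising from z 43 to 73.6 mm; behind it a flat deck at z 73.6 mm, to x +117. An aluminium hot plate on the deck spans x -20 to +110, y -97 to +97 mm, top at z 87.6 mm.
- panel (a point): Middle of the grey control panel. x up its 20 degree slope toward the hot plate, y left seen from the robot, z square out of the panel. On the line x = 0, from left: wide mains rocker (y +118 mm), narrow pump rocker (+64), black temperature display 76 mm wide (-12, 4 mm proud, not to be used), round heat button (-98).
- stop_bar (a point): Middle of the front (-x) face of the steel stop bar at the back edge of the hot plate, at the height of the plate's top; axes as the machine's. The bar is 185 mm long (y), 6 mm high; it is at machine x +98 mm.
- phone_center (a point): Centre of the phone that lies loose, screen up, on the hot plate; 0.13 to 0.27 kg, slides easily. 72 mm wide (x), 150 mm long (y), 9 mm thick (z). x points to the stop bar; its near long edge is 36 mm to -x. It starts 12 to 34 mm short of the bar, turned by up to 6 degrees; flush with the bar its centre is 36 mm from the bar's face.
- phone: The same phone; origin at the centre of its underside, 4.5 mm below point phone_center, same axes.
- mains (a joint): Mains rocker, black, the wide one: 28 mm up the slope by 25 mm wide; bezel 34 by 30 mm, 2.5 mm proud of the panel. Hinged across its middle. 0 = off (end nearer the hot plate stands up), 0.42 rad = on (that end down, other end up). Stiff: stays at any angle it is left at, so press it right down; about 3 N.
- mains_on (a point): Point on the face of the mains rocker's on end (the end nearer the hot plate), 11 mm up the slope from the hinge; moves with the rocker. Square to the panel it is 10.5 mm off it when off, 6 mm when on, so wide fingertips clear the bezel.
- pump (a joint): Vacuum pump rocker, black, the narrow one: 28 mm long up the slope by 12 mm wide, bezel 34 by 17 mm and 2.5 mm proud. Works as the mains rocker: 0 = off, 0.42 rad = on.
- pump_on (a point): Point on the face of the pump rocker's on end (the end nearer the hot plate), 11 mm up the slope from the hinge; moves with the rocker; 10.5 mm off the panel when off, 6 mm when on.
- heat (a joint): Heat button, round flat steel push button, 22 mm across in a 32 mm ring that is 3 mm proud of the panel. 0 = out, 5 mm (0.005) = fully in, square to the panel; springs back. About 1.5 N to start, 5 N fully in.
- heat_top (a point): Centre of the heat button's face, moves with it; 9 mm off the panel when out, 4 mm when fully in. Its z axis points out of the panel, square to it; its x axis points up the slope, toward the hot plate.
- jar: Bystander: small white jar with black cap, 34 mm across, 30 mm high, standing on the machine's deck beside the hot plate; origin at its underside.
- sucker: Bystander: black suction-cup lifter, 42 mm across, 34 mm high, on the deck at the other side of the hot plate; origin at its underside.
- meter: Bystander: multimeter lying on the blue mat, 185 by 90 by 50 mm over its dial; origin at its underside.
- spare_phone: Bystander: another phone lying on the blue mat at the left of the bench, 146 by 70 by 8 mm; origin at its underside.
- mug: Bystander: green mug, 80 mm across, 95 mm high; origin at its underside.
- dispenser: Bystander: clear bottle, 64 mm across, 110 mm high; origin at its underside.
- tape: Bystander: roll of amber tape lying flat, 86 mm across, 24 mm high; origin at its underside.
- driver: Bystander: screwdriver lying on the bench in front of the machine, 150 mm long, under 30 mm high; origin at its underside.
Things that resemble listed ones, but are neither listed nor needed, are in the scene too. Leave any orange or pink look-alike of the phone alone.

How it is judged:
On the way, in this order (a step that is already met when the one before it is completed fails the run):
1. the phone's long edge is flush against the stop bar (x of phone_center in the frame of stop_bar above -0.04 m and angle between the x axis of phone_center and the x axis of machine, either way round below 0.05 rad), for 0.2 s.
2. the mains rocker is on (value of joint mains above 0.33 rad), for 0.2 s.
3. the pump rocker is on (value of joint pump above 0.33 rad), for 0.2 s.
4. the heat button is pressed in (value of joint heat above 0.0038 m), for 0.05 s.
At the end, for the whole second after the job is handed in: Phone flat and at rest on the hot plate, long edge within 4 mm of the stop bar and 0.05 rad of parallel to it, within 35 mm of the bar's middle; both rockers on (over 0.33 of 0.42 rad); heat button, pressed at least 3.8 mm in at the last step, back out within 1.2 mm (all of step 1 and y of phone_center in the frame of stop_bar between -0.035 and 0.035 m and z of phone_center in the frame of stop_bar below 0.007 m and angle between phone_center's own z axis and vertical below 0.04 rad and linear speed of phone below 0.01 m/s and value of joint each of mains, pump above 0.33 rad and value of joint heat below 0.0012 m); the robot touches nothing.
It fails at once if the phone is lifted or tipped (z of phone_center in the frame of stop_bar above 0.0125 m or angle between phone_center's own z axis and vertical above 0.12 rad).
It fails at once if the heat button is pressed before mains and pump are both on (value of joint heat above 0.0025 m and not (value of joint each of mains, pump above 0.33 rad)).
It fails at once if a bystander is moved or tipped (distance of any of jar, sucker, meter, spare_phone, mug, dispenser, tape, driver from where it was at the start of the episode above 0.02 m or angle between any of jar, sucker, meter, spare_phone, mug, dispenser, tape's own z axis and vertical above 0.3 rad).
It also fails if it takes over 53 s, if anything falls off the work surface, if the arm or the gripper's body presses on something with over 40 N, if the wrist force passes 120 N, or if a joint passes its speed limit or range.

## Working session

There is one attempt and no reset: what is moved stays moved. The work goes in short steps, Python scripts to look and compute and a tool call to move; the robot and the scene stay as the last step left them, time stands still between calls to the robot, and variables do not carry over. Pictures are saved under pics/ and viewed, at most 12 in all, crops included, and the job is handed in when it is done.

Besides the shell and the picture viewer there is one more tool, called after "Call:" by a JSON object that holds its "fn" and its "kwargs", one argument or row to a line. move_arm: Moves the arm, as the interface text tells. Its arguments: {"type":"object","properties":{"commands":{"type":"array"},"grip_force":{"type":"number"}},"required":["commands"]}

```bash
mkdir -p pics; python3 - <<'E'
from workcell import robot
import cv2,numpy as np
np.set_printoptions(precision=4,suppress=True)
for n in("scene","top"):
    cv2.imwrite(f"pics/{n}0.png",robot.get_image(n)[:,:,::-1]);print(n,robot.camera_params(n))
o=robot.get_obs();print(o)
print(robot.camera_params("wrist"))
E
```

```text
scene {'fx': 528.9282794039918, 'fy': 528.9282794039918, 'cx': 315.4383343498435, 'cy': 243.37718364311849, 'T': array([[-0.2986,  0.6785, -0.6712,  1.2994],
       [ 0.9542,  0.1992, -0.2232,  0.2938],
       [-0.0178, -0.7071, -0.7069,  0.9044],
       [ 0.    ,  0.    ,  0.    ,  1.    ]])}
top {'fx': 577.453151084643, 'fy': 577.453151084643, 'cx': 332.26666039853205, 'cy': 243.94610362813944, 'T': array([[-0.0014, -0.9844,  0.1758,  0.2307],
       [-1.    ,  0.0013, -0.001 ,  0.038 ],
       [ 0.0007, -0.1758, -0.9844,  1.677 ],
       [ 0.    ,  0.    ,  0.    ,  1.    ]])}
{'time_s': 0.1, 'joints': array([ 0.9086,  0.3134,  1.4984,  0.    ,  1.331 , -0.2234]), 'qd': array([ 0.0003, -0.0005, -0.0005,  0.0003,  0.0007,  0.0003]), 'effort': array([  0.0016, -41.2896, -26.014 ,  -0.0003,   0.003 ,  -0.    ]), 'eef_pos': array([0.2229, 0.4751, 0.2558]), 'ee_rot': array([ 0.2176,  0.976 , -0.0005, -0.0003]), 'wrist_force': array([ 0.2634, -0.4382, -0.3572]), 'ft_torque': array([-0.0549,  0.0426,  0.0295]), 'grip_force': 0.0, 'finger_gap': 0.08531847458996504}
{'fx': 371.64829954431775, 'fy': 371.64829954431775, 'cx': 322.76884772528706, 'cy': 239.90924031180273, 'T_tool_cam': array([[-0.0003, -0.9522, -0.3056,  0.0775],
       [ 1.    ,  0.0003, -0.0019,  0.0001],
       [ 0.0019, -0.3056,  0.9522, -0.1172],
       [ 0.    ,  0.    ,  0.    ,  1.    ]])}
```

View pics/top0.png

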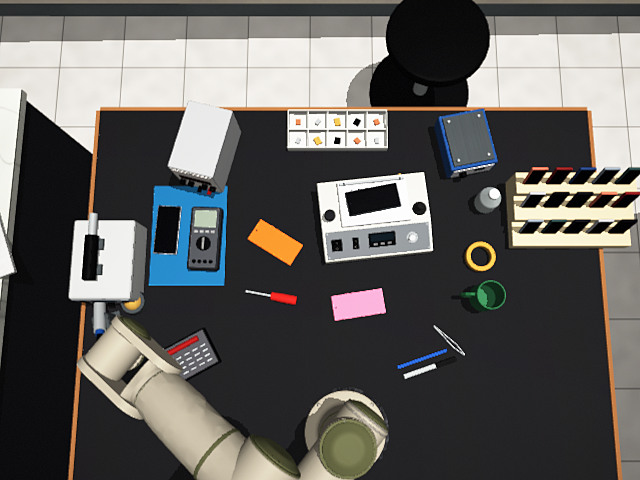

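View pics/scene0.png

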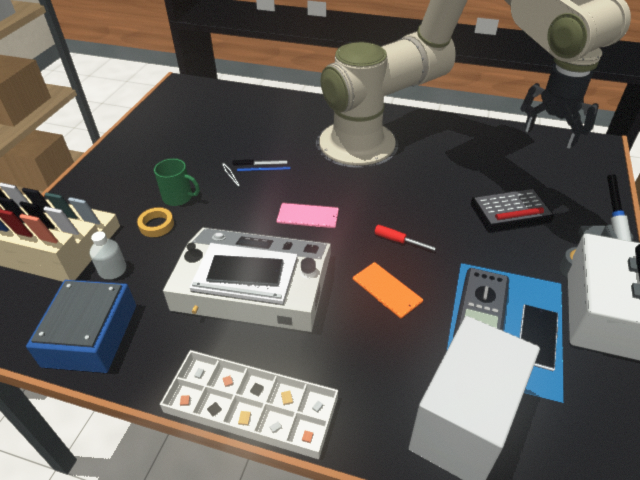

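The top view shows the machine around (375,218). Panel, left to right: wide rocker (337,244), narrow rocker (355,243), display (382,239), round steel button (412,237). The black phone on the plate is at (373,200). The scene view agrees, and the orange and pink look-alikes stay untouched. Next is an enlarged crop to confirm.

```bash
cat > h.py <<'E'
from workcell import robot
import cv2,numpy as np
from scipy.spatial.transform import Rotation as R
np.set_printoptions(precision=4,suppress=True)
def ray(n,uv,obs=None):
    p=robot.camera_params(n);d=(np.atleast_2d(uv).astype(float)-[p['cx'],p['cy']])/p['fx']
    if n=="wrist":
        r=np.linalg.norm(d,axis=1,keepdims=True)+1e-12
        v=np.hstack([d/r*np.sin(r),np.cos(r)])
        T=np.eye(4);T[:3,:3]=R.from_quat(obs['ee_rot']).as_matrix();T[:3,3]=obs['eef_pos'];T=T@p['T_tool_cam']
    else: v=np.hstack([d,np.ones((len(d),1))]);T=p['T']
    return T[:3,3],v@T[:3,:3].T
def onz(n,uv,z,obs=None):
    c,v=ray(n,uv,obs);return c+v*((z-c[2])/v[:,2])[:,None]
E
python3 - <<'E'
from h import *
im=cv2.imread("pics/top0.png")
cv2.imwrite("pics/topc.png",cv2.resize(im[165:275,305:445],None,fx=5,fy=5,interpolation=cv2.INTER_CUBIC))
# rough
print(onz("top",[[337,244],[412,237]],.06), onz("top",[[373,200]],.097))
E
```

```text
[[ 0.5193  0.0229  0.06  ]
 [ 0.5393 -0.191   0.06  ]] [[ 0.6385 -0.0785  0.097 ]]
```

View pics/topc.png

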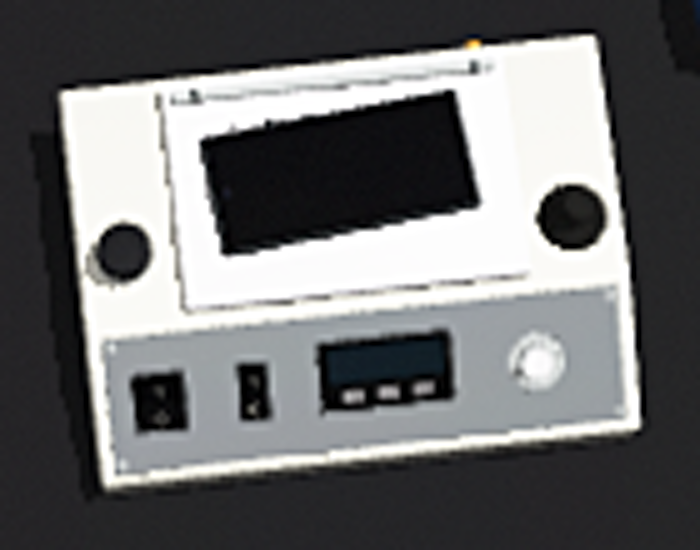

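The crop confirms the layout. The black phone on the plate is turned slightly; panel order is wide rocker, narrow rocker, display, steel button. I'm moving the wrist camera above the machine.

Call:
{"fn": "move_arm", "kwargs": {
  "commands": [
    [[0,0,-0.53,-27.7,-18.2,-2.2,-1],[0,0,-0.53,-27.7,-18.2,-2.2,-1],[0,0,-0.53,-27.7,-18.2,-2.2,-1],[0,0,-0.53,-27.7,-18.2,-2.2,-1],[0,0,-0.53,-27.7,-18.2,-2.2,-1],[0,0,-0.53,-27.7,-18.2,-2.2,-1],[0,0,-0.53,-27.7,-18.2,-2.2,-1],[0,0,-0.53,-27.7,-18.2,-2.2,-1]]
  ]
}}

```text
time_s: 0.9
eef_pos: [0.3985, 0.1892, 0.2784]
ee_rot: [-0.043, 0.999, -0.0, 0.0]
wrist_force: [0.4, 1.0, 0.3]
finger_gap: 0.0855
grip_force: 0.0
```

Call:
{"fn": "move_arm", "kwargs": {
  "commands": [
    [[0,0,0,-14.7,-29.3,-2.2,-1],[0,0,0,-14.7,-29.3,-2.2,-1],[0,0,0,-14.7,-29.3,-2.2,-1],[0,0,0,-14.7,-29.3,-2.2,-1],[0,0,0,-14.7,-29.3,-2.2,-1],[0,0,0,-14.7,-29.3,-2.2,-1],[0,0,0,-14.7,-29.3,-2.2,-1],[0,0,0,-14.7,-29.3,-2.2,-1]]
  ]
}}

```text
time_s: 1.7
eef_pos: [0.5706, -0.0881, 0.2991]
ee_rot: [-0.044, 0.999, 0.0, -0.001]
wrist_force: [-0.4, 0.2, 0.2]
finger_gap: 0.0851
grip_force: 0.0
```

```bash
python3 - <<'E'
from h import *
import pickle
o=robot.get_obs();im=robot.get_image("wrist")[:,:,::-1]
pickle.dump(o,open("o1.pkl","wb"))
cv2.imwrite("pics/w1.png",im)
E
```

```text
(no output)
```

View pics/w1.png

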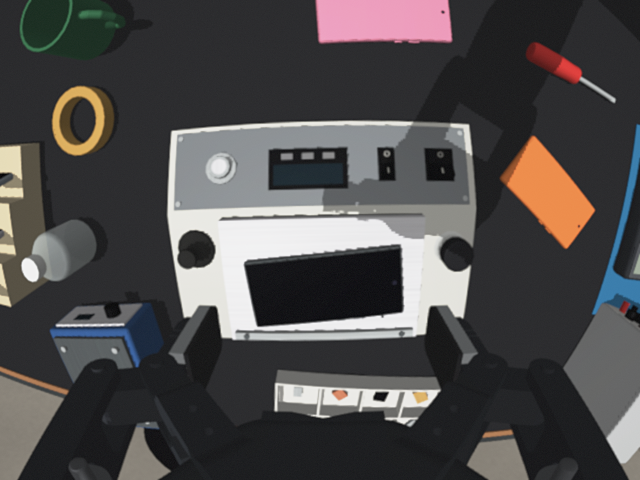

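The wrist view shows the heat button (220,167), display (308,168), narrow pump rocker (387,163), wide mains rocker (439,164), phone (325,285) and stop bar along row ~334. I'm measuring these by mask.

```bash
cat > m.py <<'E'
from h import *
def blobs(im,o,rects,thr):
    g=cv2.cvtColor(im,cv2.COLOR_BGR2GRAY);out={}
    for k,(u0,v0,u1,v1,z,dark) in rects.items():
        s=g[v0:v1,u0:u1];m=((s<thr[0]) if dark else (s>thr[1])).astype(np.uint8)
        cs,_=cv2.findContours(m,cv2.RETR_EXTERNAL,cv2.CHAIN_APPROX_NONE)
        c=max(cs,key=cv2.contourArea)[:,0]+[u0,v0]
        r=cv2.minAreaRect((onz("wrist",c,z,o)[:,:2]*1000).astype(np.float32))
        px=cv2.minAreaRect(c.astype(np.float32))
        out[k]=r;print(k,"mm",np.round(r[0],1),np.round(r[1],1),round(r[2],2),"px",np.round(px[0],1))
    return out
E
python3 - <<'E'
from m import *
import pickle
o=pickle.load(open("o1.pkl","rb"));im=cv2.imread("pics/w1.png")
print(o['eef_pos'],o['ee_rot'])
b=blobs(im,o,{"mains":(420,143,460,187,.061,1),"pump":(372,143,402,187,.061,1),"disp":(262,143,354,195,.062,1),"heat":(200,147,240,187,.0668,0),"phone":(235,238,412,334,.0966,1)},(45,185))
y=np.array(b["mains"][0])-b["heat"][0];yaw=np.arctan2(-y[0],y[1]);print("yaw",np.degrees(yaw))
# bar ends (screws) & front edge: columns profile
g=cv2.cvtColor(im,cv2.COLOR_BGR2GRAY)
for u in (260,300,340,380): print(u,g[305:345,u])
E
```

```text
[ 0.5706 -0.0881  0.2991] [-0.044   0.999   0.0001 -0.0006]
mains mm [518.1  22.2] [32.  30.8] 7.37 px [439.5 164. ]
pump mm [524.  -31.7] [31.2 15. ] 9.85 px [386.2 163.5]
disp mm [ 535.8 -106.9] [37.8 75.6] 6.18 px [307.6 168.2]
heat mm [ 541.1 -191.6] [26.6 29. ] 46.04 px [219.8 168.2]
phone mm [643.8 -79.9] [ 66.6 144.8] 11.26 px [325.5 288. ]
yaw 6.152667979913077
260 [ 19  18  20  21  21  21  23  20  19  17  17  19  21  16  18  20  18  20
  18  12  25 113 220 240 212 135  86 102 160 199 202 201 204 203 175 108
  52  42  44  45]
300 [ 17  18  21  21  17  19  18  20  18  16  20  18  16  19  15  19  13  45
 133 226 241 239 238 239 235 166  93  98 158 192 200 201 204 202 176 122
  62  41  45  46]
340 [ 16  19  19  16  13  16  17  18  19  18  19  15  13  24  80 173 239 240
 238 237 238 238 239 238 179 102  91 137 182 199 200 204 209 201 157  81
  39  43  45  45]
380 [ 22  15  16  15  17  22  14  14  16  46 133 221 233 236 236 237 237 238
 239 239 240 240 219 140  89 105 159 198 203 204 208 210 187 112  50  42
  45  45  45  42]
```

```bash
python3 - <<'E'
from m import *
import pickle
o=pickle.load(open("o1.pkl","rb"))
P=onz("wrist",[[260,330.2],[300,330.2],[340,329.2],[380,328]],.0876,o);print(P)
k=np.polyfit(P[:,1],P[:,0],1);print("bar yaw",np.degrees(np.arctan(-k[0])))
print(onz("wrist",[[238,335],[402,333.5]],.0936,o), onz("wrist",[[220,217],[423,216]],.0876,o))
E
```

```text
[[ 0.7017 -0.1429  0.0876]
 [ 0.6971 -0.1013  0.0876]
 [ 0.6922 -0.0605  0.0876]
 [ 0.6878 -0.0192  0.0876]]
bar yaw 6.457610277303523
[[ 0.7068 -0.1652  0.0936]
 [ 0.6897  0.0036  0.0936]] [[ 0.5839 -0.1843  0.0876]
 [ 0.5663  0.0045  0.0876]]
```

Call:
{"fn": "move_arm", "kwargs": {
  "commands": [
    [[0,0,-0.02,-1.3,0,5,-1],[0,0,-0.02,-1.3,0,10,-1],[0,0,-0.02,-1.3,0,14,-1],[0,0,-0.02,-1.3,0,17,-1],[0,0,-0.02,-1.3,0,18.3,-1],[0,0,-0.02,-1.3,0,18.6,-1],[0,0,-0.02,-1.3,0,18.6,-1]]
  ]
}}

```text
time_s: 2.45
eef_pos: [0.583, -0.084, 0.1155]
ee_rot: [-0.056, 0.998, -0.0, 0.001]
wrist_force: [0.9, -0.6, 0.2]
finger_gap: 0.0851
grip_force: 0.0
```

```bash
python3 - <<'E'
from h import *
o=robot.get_obs();print(o['eef_pos'],o['ee_rot'],o['wrist_force'])
cv2.imwrite("pics/w2.png",robot.get_image("wrist")[:,:,::-1])
E
```

```text
[ 0.583  -0.084   0.1155] [-0.0559  0.9984 -0.0003  0.0008] [ 0.8507 -0.593   0.1825]
```

View pics/w2.png

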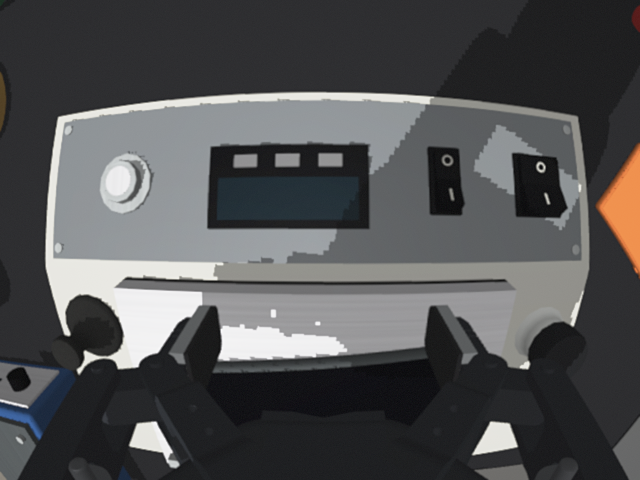

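The view shows both fingertips over the plate, short of the phone's near edge (row ~365), clear of the jar (555,340) and sucker (90,325). I'm descending to phone height.

Call:
{"fn": "move_arm", "kwargs": {
  "commands": [
    [[0,0,0,0,0,0.5,-1],[0,0,0,0,0,0.8,-1],[0,0,0,0,0,1.0,-1],[0,0,0,0,0,1.0,-1],[0,0,0,0,0,1.0,-1]]
  ]
}}

```text
time_s: 3.0
eef_pos: [0.5825, -0.0844, 0.1044]
ee_rot: [-0.056, 0.998, -0.0, 0.0]
wrist_force: [0.2, -0.7, -0.8]
finger_gap: 0.0858
grip_force: 0.0
```

Call:
{"fn": "move_arm", "kwargs": {
  "commands": [
    [[0,0,0,0,0,0.15,-1],[0,0,0,-0.4,0,0.15,-1],[0,0,0,-0.8,0,0.15,-1],[0,0,0,-1.2,0,0.15,-1],[0,0,0,-1.5,0,0.15,-1],[0,0,0,-1.8,0,0.15,-1],[0,0,0,-2.1,0,0.15,-1],[0,0,0,-2.4,0,0.15,-1]]
  ]
}}

```text
time_s: 3.8
eef_pos: [0.6066, -0.0817, 0.1028]
ee_rot: [-0.056, 0.998, -0.0, -0.0]
wrist_force: [-0.8, 0.2, 0.2]
finger_gap: 0.0854
grip_force: 0.4
```

```bash
python3 - <<'E'
from h import *
o=robot.get_obs();print(o['eef_pos'],o['wrist_force'])
im=robot.get_image("wrist")[:,:,::-1]
s=cv2.resize(robot.get_image("top")[165:235,305:445,::-1],None,fx=4,fy=4,interpolation=cv2.INTER_CUBIC)
cv2.imwrite("pics/w3.png",np.vstack([cv2.resize(im[240:480],(560,210)),s]))
E
```

```text
[ 0.6066 -0.0817  0.1028] [-0.8234  0.242   0.2078]
```

View pics/w3.png

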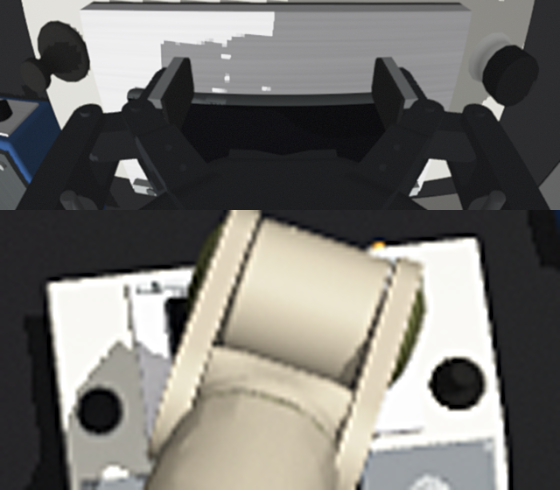

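The phone edge now looks parallel to the plate front, with both fingers bearing on it. I'll continue in small steps to the bar.

Call:
{"fn": "move_arm", "kwargs": {
  "commands": [
    [[0,0,0,-0.15,0,0,-1],[0,0,0,-0.3,0,0,-1],[0,0,0,-0.4,0,0,-1],[0,0,0,-0.4,0,0,-1]]
  ]
}}

```text
time_s: 4.3
eef_pos: [0.6105, -0.0813, 0.1028]
ee_rot: [-0.056, 0.998, -0.0, 0.0]
wrist_force: [0.1, -1.0, -0.2]
finger_gap: 0.0857
grip_force: 0.0
```

Call:
{"fn": "move_arm", "kwargs": {
  "commands": [
    [[0,0,0,-0.1,0,0,-1],[0,0,0,-0.1,0,0,-1]]
  ]
}}

```text
time_s: 4.5
eef_pos: [0.6111, -0.0811, 0.1028]
ee_rot: [-0.056, 0.998, 0.0, -0.0]
wrist_force: [-2.8, 0.6, 0.4]
finger_gap: 0.0854
grip_force: 1.3
```

Call:
{"fn": "move_arm", "kwargs": {
  "commands": [
    [[0,0,0,-0.1,0,0,-1],[0,0,0,-0.1,0,0,-1]]
  ]
}}

```text
time_s: 4.7
eef_pos: [0.6113, -0.0811, 0.1027]
ee_rot: [-0.055, 0.998, 0.0, -0.002]
wrist_force: [-9.0, -0.2, 5.3]
finger_gap: 0.0857
grip_force: 4.3
```

Contact with the bar: the force is up and x has stopped. Backing off and raising to look.

Call:
{"fn": "move_arm", "kwargs": {
  "commands": [
    [[0,0,0,0.1,0,0,-1],[0,0,0,0.6,0,0,-1],[0,0,0,2.5,0,0,-1],[0,0,0,3.5,0,-4,-1],[0,0,0,3.5,0,-9,-1],[0,0,0,3.5,0,-14,-1],[0,0,0,3.5,0,-18,1],[0,0,0,3.5,0,-18,1]]
  ]
}}

```text
time_s: 5.5
eef_pos: [0.5789, -0.0854, 0.289]
ee_rot: [-0.056, 0.998, -0.002, 0.005]
wrist_force: [0.7, -0.1, -0.4]
finger_gap: 0.0591
grip_force: 0.0
```

Call:
{"fn": "move_arm", "kwargs": {
  "commands": [
    [[0,0,0,0,0,0,1],[0,0,0,0,0,0,1],[0,0,0,0,0,0,1],[0,0,0,0,0,0,1],[0,0,0,0,0,0,1]]
  ]
}}

```text
time_s: 6.0
eef_pos: [0.5775, -0.0849, 0.2822]
ee_rot: [-0.056, 0.998, 0.0, -0.0]
wrist_force: [-0.3, -0.2, -0.1]
finger_gap: -0.0
grip_force: 0.0
```

```bash
python3 - <<'E'
from m import *
import pickle
o=robot.get_obs();im=robot.get_image("wrist")[:,:,::-1].copy()
print(o['eef_pos'],o['ee_rot'],o['finger_gap'])
pickle.dump(o,open("o4.pkl","wb"));cv2.imwrite("pics/w4.png",im)
E
```

```text
[ 0.5775 -0.0849  0.2822] [-0.0556  0.9985  0.0002 -0.0004] -3.832582354834799e-05
```

View pics/w4.png

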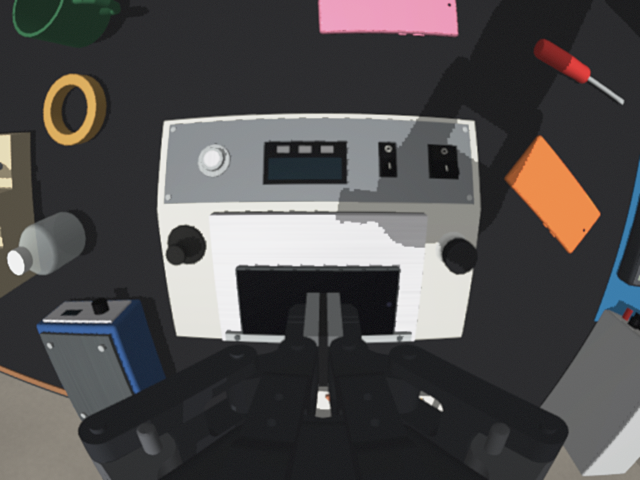

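The phone is square and against the bar (corners (237,267), (398,266); bar along row 337). The shut fingertips point at (323,295). I'm remeasuring the controls and the phone's near edge from here.

```bash
python3 - <<'E'
from m import *
import pickle
o=pickle.load(open("o4.pkl","rb"));im=cv2.imread("pics/w4.png")
b=blobs(im,o,{"mains":(420,140,465,184,.061,1),"pump":(374,137,402,182,.061,1),"disp":(258,137,352,190,.062,1),"heat":(193,140,236,178,.0668,0)},(45,185))
g=cv2.cvtColor(im,cv2.COLOR_BGR2GRAY).astype(int)
e=[[u,255+np.argmin(np.diff(g[255:280,u]))+.5] for u in range(245,395,10)]
P=onz("wrist",e,.0966,o)*1000;k=np.polyfit(P[:,1],P[:,0],1);ph=np.degrees(np.arctan(-k[0]))
C=np.array([b[n][0] for n in("mains","pump","disp","heat")]);q=np.polyfit(C[:3,1],C[:3,0],1)
print("phone yaw",ph,"edge x at y=-85:",np.polyval(k,-85),"panel yaw",np.degrees(np.arctan(-q[0])))
a=np.radians(6.2);M=np.array([[np.cos(a),np.sin(a)],[-np.sin(a),np.cos(a)]])
xt=R.from_quat(o['ee_rot']).as_matrix()
for n,c in zip(("mains","pump","disp","heat"),C):
    d=np.r_[c,0]-o['eef_pos']*1000; print(n,"offset in tool axes mm",(xt.T@d)[:2])
E
```

```text
mains mm [518.6  21.7] [31.6 30.3] 9.32 px [443.  161.5]
pump mm [524.5 -31.9] [31.3 15.4] 10.6 px [387.5 159.5]
disp mm [ 536.1 -107.2] [37.9 74.6] 5.93 px [304.5 162.5]
heat mm [ 541.2 -191.7] [26.8 29. ] 46.88 px [212.8 160.3]
phone yaw 6.379738510787155 edge x at y=-85: 620.1665861201733 panel yaw 7.808442900427628
mains offset in tool axes mm [ 46.4501 112.3804]
pump offset in tool axes mm [46.5287 58.453 ]
disp offset in tool axes mm [ 43.3444 -17.6996]
heat offset in tool axes mm [  47.7113 -102.2149]
```

The phone yaw (6.4°) matches the bar (6.46°), so it is flush. Next is the mains: vertical shut fingers, uphill tip edge on the on end.

Call:
{"fn": "move_arm", "kwargs": {
  "commands": [
    [[0,0,0,4.8,11.2,3,1],[0,0,0,4.8,11.2,6,1],[0,0,0,4.8,11.2,9,1],[0,0,0,4.8,11.2,13,1],[0,0,0,4.8,11.2,16,1],[0,0,0,4.8,11.2,17.2,1],[0,0,0,4.8,11.2,17.2,1],[0,0,0,4.8,11.2,17.2,1]]
  ]
}}

```text
time_s: 6.85
eef_pos: [0.5183, 0.0207, 0.1122]
ee_rot: [-0.055, 0.998, -0.0, 0.001]
wrist_force: [-0.1, -0.8, -0.0]
finger_gap: 0.0
grip_force: 0.0
```

```bash
python3 - <<'E'
from h import *
o=robot.get_obs();print(o['eef_pos'],o['ee_rot'],o['wrist_force'])
im=robot.get_image("wrist")[:,:,::-1];cv2.imwrite("pics/w5.png",im[100:430,100:540])
E
```

```text
[0.5183 0.0207 0.1122] [-0.0555  0.9985 -0.0003  0.0011] [-0.095  -0.8041 -0.0247]
```

View pics/w5.png

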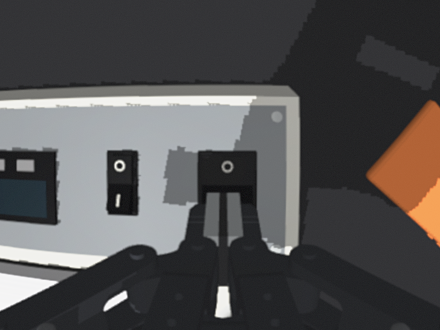

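The shut fingers are centred over the mains rocker's on end (crop (227,195)), with the "O" end visible. Pressing down.

Call:
{"fn": "move_arm", "kwargs": {
  "commands": [
    [[0,0,0,0,0,0.8,1],[0,0,0,0,0,1.2,1],[0,0,0,0,0,1.4,1],[0,0,0,0,0,1.6,1],[0,0,0,0,0,1.6,1]]
  ]
}}

```text
time_s: 7.4
eef_pos: [0.5176, 0.021, 0.0949]
ee_rot: [-0.056, 0.998, -0.0, 0.0]
wrist_force: [-0.0, -0.6, 1.5]
finger_gap: 0.0001
grip_force: 0.5
```

Call:
{"fn": "move_arm", "kwargs": {
  "commands": [
    [[0,0,0,0,0,0.15,1],[0,0,0,0,0,0.25,1],[0,0,0,0,0,0.25,1]]
  ]
}}

```text
time_s: 7.7
eef_pos: [0.5178, 0.021, 0.0926]
ee_rot: [-0.056, 0.998, -0.0, 0.001]
wrist_force: [0.1, -0.6, 3.3]
finger_gap: 0.0001
grip_force: 1.6
```

Call:
{"fn": "move_arm", "kwargs": {
  "commands": [
    [[0,0,0,0,0,0.1,1],[0,0,0,0,0,0.1,1],[0,0,0,0,0,0.1,1]]
  ]
}}

```text
time_s: 8.0
eef_pos: [0.5179, 0.021, 0.0916]
ee_rot: [-0.056, 0.998, -0.0, 0.001]
wrist_force: [1.1, 0.2, 4.3]
finger_gap: -0.0
grip_force: 2.1
```

Call:
{"fn": "move_arm", "kwargs": {
  "commands": [
    [[0,0,0,0,0,0.1,1],[0,0,0,0,0,0.1,1],[0,0,0,0,0,0.1,1]]
  ]
}}

```text
time_s: 8.3
eef_pos: [0.518, 0.021, 0.0914]
ee_rot: [-0.056, 0.998, -0.0, 0.001]
wrist_force: [-1.5, 0.6, 11.7]
finger_gap: 0.0002
grip_force: 6.1
```

Call:
{"fn": "move_arm", "kwargs": {
  "commands": [
    [[0,0,0,0,0,0.1,1],[0,0,0,0,0,0.1,1],[0,0,0,0,0,0.1,1]]
  ]
}}

```text
time_s: 8.6
eef_pos: [0.5181, 0.021, 0.0911]
ee_rot: [-0.056, 0.998, -0.0, 0.001]
wrist_force: [-4.5, 0.8, 20.3]
finger_gap: -0.0001
grip_force: 10.4
```

The end stop is reached. Lifting and moving over the pump rocker.

Call:
{"fn": "move_arm", "kwargs": {
  "commands": [
    [[0,0,0,0,0,-1,1],[0,0,0,0,0,-3,1],[0,0,0,0,-3,-3,1],[0,0,0,0,-5.4,-3,1],[0,0,0,0,-5.4,-3,1],[0,0,0,0,-5.4,-2.1,1],[0,0,0,0,-5.4,-2.1,1]]
  ]
}}

```text
time_s: 9.3
eef_pos: [0.5224, -0.0317, 0.1087]
ee_rot: [-0.056, 0.998, 0.001, -0.002]
wrist_force: [-0.2, -0.4, -0.9]
finger_gap: -0.0002
grip_force: 0.0
```

```bash
python3 - <<'E'
from h import *
o=robot.get_obs();print(o['eef_pos'],o['ee_rot'],o['wrist_force'])
im=robot.get_image("wrist")[:,:,::-1];cv2.imwrite("pics/w6.png",im[100:430,100:540])
E
```

```text
[ 0.5224 -0.0317  0.1087] [-0.0558  0.9984  0.0006 -0.0015] [-0.2262 -0.423  -0.8648]
```

View pics/w6.png

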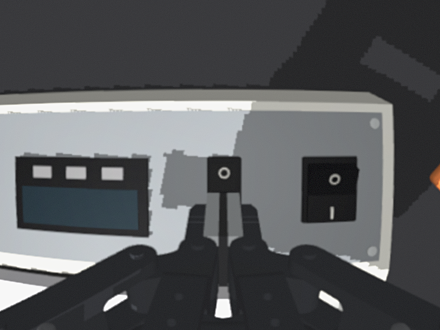

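The mains is over: its "O" end now stands up at (335,172). The fingers are centred over the pump's on end at (224,205). Pressing the pump.

Call:
{"fn": "move_arm", "kwargs": {
  "commands": [
    [[0,0,0,0,0,0.6,1],[0,0,0,0,0,1.0,1],[0,0,0,0,0,1.2,1],[0,0,0,0,0,1.4,1],[0,0,0,0,0,1.5,1],[0,0,0,0,0,1.6,1],[0,0,0,0,0,1.6,1]]
  ]
}}

```text
time_s: 10.05
eef_pos: [0.5236, -0.0327, 0.0945]
ee_rot: [-0.056, 0.998, -0.0, 0.0]
wrist_force: [0.1, -0.4, 2.7]
finger_gap: -0.0001
grip_force: 1.2
```

Call:
{"fn": "move_arm", "kwargs": {
  "commands": [
    [[0,0,0,0,0,0.15,1],[0,0,0,0,0,0.2,1],[0,0,0,0,0,0.2,1]]
  ]
}}

```text
time_s: 10.35
eef_pos: [0.5238, -0.0327, 0.0926]
ee_rot: [-0.056, 0.998, -0.0, 0.001]
wrist_force: [0.3, -0.4, 4.1]
finger_gap: -0.0002
grip_force: 1.8
```

Call:
{"fn": "move_arm", "kwargs": {
  "commands": [
    [[0,0,0,0,0,0.1,1],[0,0,0,0,0,0.1,1],[0,0,0,0,0,0.1,1]]
  ]
}}

```text
time_s: 10.65
eef_pos: [0.5239, -0.0328, 0.0916]
ee_rot: [-0.055, 0.998, -0.0, 0.001]
wrist_force: [0.8, -0.2, 4.7]
finger_gap: 0.0
grip_force: 2.1
```

Call:
{"fn": "move_arm", "kwargs": {
  "commands": [
    [[0,0,0,0,0,0.1,1],[0,0,0,0,0,0.1,1],[0,0,0,0,0,0.1,1]]
  ]
}}

```text
time_s: 10.95
eef_pos: [0.5241, -0.0328, 0.0914]
ee_rot: [-0.056, 0.998, -0.0, 0.001]
wrist_force: [-1.6, 1.0, 12.1]
finger_gap: -0.0002
grip_force: 5.9
```

Call:
{"fn": "move_arm", "kwargs": {
  "commands": [
    [[0,0,0,0,0,0.1,1],[0,0,0,0,0,0.1,1],[0,0,0,0,0,0.1,1]]
  ]
}}

```text
time_s: 11.25
eef_pos: [0.5242, -0.0328, 0.0911]
ee_rot: [-0.056, 0.998, -0.0, 0.001]
wrist_force: [-3.8, 0.9, 19.0]
finger_gap: -0.0
grip_force: 10.0
```

The pump is at its end stop. Lifting, crossing to above the heat button, and checking.

Call:
{"fn": "move_arm", "kwargs": {
  "commands": [
    [[0,0,0,0,0,-1,1],[0,0,0,0,0,-4,1],[0,0,0,0.7,-5,-4,1],[0,0,0,0.7,-10,-4,1],[0,0,0,0.7,-14.5,-4,1],[0,0,0,0.7,-16.1,-4,1],[0,0,0,0.7,-16.1,-2.0,1],[0,0,0,0.7,-16.1,-2.0,1]]
  ]
}}

```text
time_s: 12.05
eef_pos: [0.533, -0.1926, 0.1069]
ee_rot: [-0.055, 0.998, 0.002, -0.002]
wrist_force: [-0.1, 0.8, 0.8]
finger_gap: 0.0002
grip_force: 0.0
```

```bash
python3 - <<'E'
from h import *
o=robot.get_obs();print(o['eef_pos'],o['ee_rot'],o['wrist_force'])
im=robot.get_image("wrist")[:,:,::-1];cv2.imwrite("pics/w7.png",im[80:430])
E
```

```text
[ 0.533  -0.1926  0.1069] [-0.0553  0.9985  0.0016 -0.0022] [-0.0724  0.7834  0.776 ]
```

View pics/w7.png

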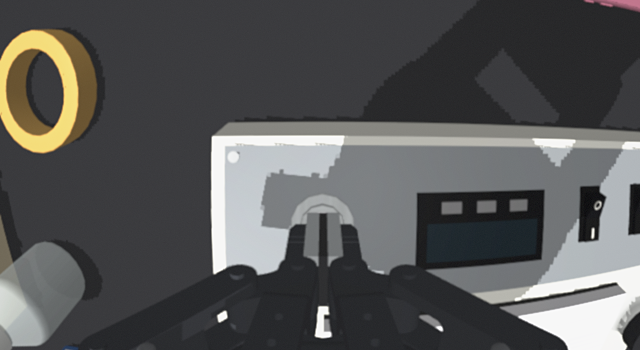

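The pump "O" end now stands up at (597,205), and the fingers are centred on the heat button's ring (324,215). Pressing heat.

Call:
{"fn": "move_arm", "kwargs": {
  "commands": [
    [[0,0,0,0,0,0.6,1],[0,0,0,0,0,1.0,1],[0,0,0,0,0,1.3,1],[0,0,0,0,0,1.5,1],[0,0,0,0,0,1.5,1]]
  ]
}}

```text
time_s: 12.6
eef_pos: [0.5343, -0.1933, 0.0941]
ee_rot: [-0.056, 0.998, 0.0, -0.0]
wrist_force: [1.0, -0.7, -0.0]
finger_gap: -0.0001
grip_force: 0.0
```

Call:
{"fn": "move_arm", "kwargs": {
  "commands": [
    [[0,0,0,0,0,0.15,1],[0,0,0,0,0,0.25,1],[0,0,0,0,0,0.25,1]]
  ]
}}

```text
time_s: 12.9
eef_pos: [0.5346, -0.1935, 0.092]
ee_rot: [-0.056, 0.998, -0.0, 0.0]
wrist_force: [-0.1, 0.0, 2.3]
finger_gap: -0.0003
grip_force: 0.9
```

Call:
{"fn": "move_arm", "kwargs": {
  "commands": [
    [[0,0,0,0,0,0.15,1],[0,0,0,0,0,0.15,1],[0,0,0,0,0,0.15,1]]
  ]
}}

```text
time_s: 13.2
eef_pos: [0.5345, -0.1935, 0.0905]
ee_rot: [-0.056, 0.998, -0.0, 0.0]
wrist_force: [1.2, -0.5, 2.9]
finger_gap: -0.0004
grip_force: 1.4
```

Call:
{"fn": "move_arm", "kwargs": {
  "commands": [
    [[0,0,0,0,0,0.1,1],[0,0,0,0,0,0.2,1],[0,0,0,0,0,0.2,1]]
  ]
}}

```text
time_s: 13.5
eef_pos: [0.5345, -0.1935, 0.0884]
ee_rot: [-0.056, 0.998, -0.0, 0.0]
wrist_force: [1.6, -0.4, 4.0]
finger_gap: 0.0
grip_force: 2.1
```

Call:
{"fn": "move_arm", "kwargs": {
  "commands": [
    [[0,0,0,0,0,0.1,1],[0,0,0,0,0,0.1,1],[0,0,0,0,0,0.1,1]]
  ]
}}

```text
time_s: 13.8
eef_pos: [0.5345, -0.1935, 0.0876]
ee_rot: [-0.056, 0.998, -0.0, 0.0]
wrist_force: [1.6, -0.3, 5.7]
finger_gap: 0.0003
grip_force: 2.5
```

Call:
{"fn": "move_arm", "kwargs": {
  "commands": [
    [[0,0,0,0,0,0.1,1],[0,0,0,0,0,0.1,1],[0,0,0,0,0,0.1,1]]
  ]
}}

```text
time_s: 14.1
eef_pos: [0.5347, -0.1935, 0.0873]
ee_rot: [-0.056, 0.998, -0.0, 0.001]
wrist_force: [-0.9, 1.6, 12.5]
finger_gap: 0.0002
grip_force: 5.8
```

The button has bottomed (force jump after about 5 mm of travel). Releasing and retreating to check.

Call:
{"fn": "move_arm", "kwargs": {
  "commands": [
    [[0,0,0,0,0,-0.5,1],[0,0,0,0,0,-2,1],[0,0,0,0,0,-6,1],[0,0,0,-2,5,-10,1],[0,0,0,-4,10,-15,1],[0,0,0,-4,10,-19,1],[0,0,0,-4,10,-19,1],[0,0,0,-4,10,-19,1]]
  ]
}}

```text
time_s: 14.9
eef_pos: [0.5637, -0.0885, 0.279]
ee_rot: [-0.057, 0.998, -0.001, 0.002]
wrist_force: [0.1, -0.1, -0.5]
finger_gap: 0.0001
grip_force: 0.0
```

```bash
python3 - <<'E'
from h import *
o=robot.get_obs();print(o['eef_pos'],o['wrist_force'])
cv2.imwrite("pics/w8.png",robot.get_image("wrist")[:,:,::-1])
E
```

```text
[ 0.5637 -0.0885  0.279 ] [ 0.1037 -0.0937 -0.5368]
```

View pics/w8.png

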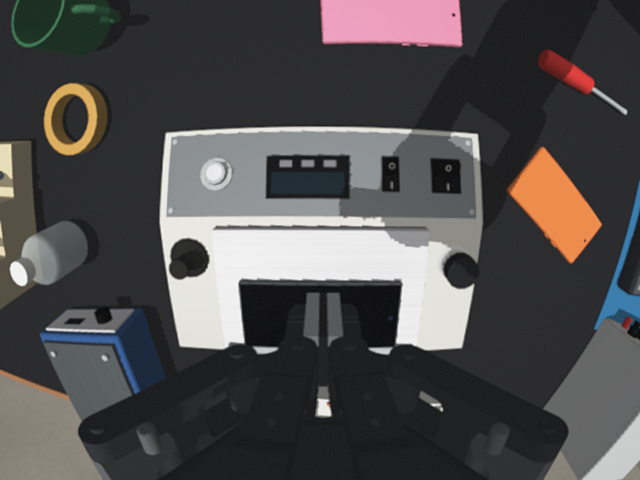

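The phone is still square at the bar (near edge (243,282) to (401,282)). Both rockers, at (391,173) and (446,176), are over, the button at (215,173) is out, and the bystanders are unmoved. Handing in.

```bash
python3 -c "
from workcell import robot
print(robot.finish_job())"
```

```text
the job is handed in; nothing more can be done
None
```

I handed the job in at about 15 s of the 53 s limit, but no verdict came back: phone pushed flush to the stop bar, mains then pump switched on, and the heat button pressed fully in and back out, with nothing else seen to move.

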